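Set the stock tags on the bauble drying board

ROBOT

A 6-joint arm with a two-finger parallel gripper is mounted at the origin on the work surface. World frame = base frame: x ahead of the robot, y to its left, z up, the work surface at z = 0. Lengths are in mm, angles in rad, forces in N, time in s.
With the tool pointing down it reaches from about 325 to 900 mm from the base axis. Payload 3.5 kg.
Tool frame: the origin (TCP) lies at the very end of the fingers, on their centre line; the grasp point (between the pads) lies 19 mm behind it; z points along the fingers, y is the line along which they close (so a half turn about z gives the same grasp; the last joint's range is limited). The gripper opens to 85 mm and grips with 20 to 120 N. Pads are 22 mm wide; open, the fingers measure 114 mm over their backs; the gripper's body (76 mm by 85 mm) begins 54 mm behind the grasp point. The pads swing forward as they close: fully open they stand 13 mm farther back than shut.
Start: joints at [1.069, 0.276, -0.026, 1.268, 0, 1.467], TCP at [242.701, 575.95, 231.313] pointing down, gripper open.
Joint ranges: [-3.12, 3.12], [-0.85, 1.88], [-1.08, 1.24], [-1.95, 2.15], [-1.57, 1.53], [-3.14, 3.14]. Speed limits (rad/s): [2.57, 2.57, 3.14, 3.14, 3.14, 3.14].

INTERFACE

Orientations are given as a 3x3 rotation matrix whose columns are the frame's x, y, z axes.
In Python, from cell import robot gives the robot as it stands.
- The arm moves only by the tool move_arm, never from a script. Its argument "increments" is a list of rows, each a list of 3 entries, a list of its own where there are three numbers: the shift along the world's x, y, z in mm, then the turn, a rotation vector about the world's x, y, z in degrees, then the opening, from 0 (shut) to 1 (fully open). In form: [[[dx, dy, dz], [rx, ry, rz], fingers], ...]. A call has 1 to 5 rows; each row is the pose to reach, as a shift and turn from the pose commanded when the call began; what a row does not reach only later rows make up. A row lasts 1/10 s, in which the tool goes at most 50 mm and 8.59 degrees, less where a joint would pass 70% of its speed; a pose out of reach is approached as far as the arm can. A call with a gripper value outside its range is refused whole. The fingers move at their own pace and stop on an object; "newtons" is the grip in N (left out, the last holds). Time passes only in rows, so rows that repeat a pose let the fingers close. It gives the time, the measured TCP pose, the force, the opening and the grip force at its end, in the units of the state.
- robot.state(): the state, without advancing time (a new reading comes with each control period).
- robot.get_image(name): name is "scene" or "top" or "wrist"; returns a dict with "pixels" (480x640x3 uint8, red, green, blue), "fx", "fy", "cx", "cy" (pixels), "distortion" ([k1, k2, p1, p2, k3] as OpenCV has them; the pictures are not rectified), "xyz" and "orientation" of the camera in the world. Camera axes: x right, y up, looking along -z (the intrinsics and any distortion apply to the point x, -y, -z); pixel columns grow to the right and rows downward; lengths in mm; the calibration is good to about 2 mm. A picture is of the moment at which its call begins. There is no depth.
- robot.hand_in(): hands the job in; it is judged then, once.
The state is a dict: "time_s": time; "joint_pos": joint angles; "dq": joint speeds; "effort": joint torques, N m; "eef_pos": TCP position; "tcp_rot": TCP orientation; "wrist_force": force on the tool from outside, world axes, zero at the start; "torque": the same for the moment, N m; "opening": opening from 0.0 (shut) to 1.0 (fully open); "gripper_force": force on a finger pad.
Only numpy, scipy, OpenCV 4.12 (cv2) and the standard library are available. Lean on these libraries where they do the work, as an engineer would, in place of code of your own. Each camera call takes 0.05 s, during which the arm holds its last target. There are 200 camera calls.

TASK

Push the hinged tags on the drying board over with your fingertips so that exactly the trays that are full (a bauble in every pocket) have their tag showing the disc, leaning toward the tray, and every tray with an empty pocket has its tag showing the bar, leaning away from the tray. Touch the tags gently, do not pinch them, and leave the trays, cup, jar and tin where they stand.

Things in the scene. Friction and masses are not known exactly. Their poses are not given: they have to be found in the camera images.
- board: Fixed plywood drying board, 320 x 620 x 12 mm, lying on the table. Origin on its underside (table height), directly below the middle of the common hinge line of the four tags; x points away from the robot across the board (from 105 mm before to 215 mm beyond the hinge line), y along the row, z up. Position and yaw vary.
- holder_1: Fixed steel bracket of tag 1, one of four 110 mm apart along the board's y (order varies). Origin under the middle of its 44 x 68 mm foot, on the board's top; x points to its tray, whose centre is 145 mm from the origin along x, y about 0. Hinge axis along y, 16 mm above the origin; side stops reach 40 mm above the origin and 22 mm either side of the hinge.
- tag_1 (a joint): Lean of tag 1, rad: 0 upright, -0.6 on its stop toward the robot (bar shown), +0.6 on its stop toward the tray (disc shown). White card 52 wide, 60 from hinge to free edge, 4 thick (mm), 40 g, swings freely; pushed past upright it falls onto the other stop. Robot-side face: raised dark disc 38 mm; tray-side face: raised dark bar 46 x 9 mm. The upper face is the one shown.
- tag_1_edge (a point): Middle of the free edge of tag 1, 60 mm from the hinge axis; 88 mm above the table when upright, about 77 mm above the table and 34 mm to one side of the hinge when leaning.
- holder_2: Fixed steel bracket of tag 2, one of four 110 mm apart along the board's y (order varies). Origin under the middle of its 44 x 68 mm foot, on the board's top; x points to its tray, whose centre is 145 mm from the origin along x, y about 0. Hinge axis along y, 16 mm above the origin; side stops reach 40 mm above the origin and 22 mm either side of the hinge.
- tag_2 (a joint): Lean of tag 2, rad: 0 upright, -0.6 on its stop toward the robot (bar shown), +0.6 on its stop toward the tray (disc shown). White card 52 wide, 60 from hinge to free edge, 4 thick (mm), 40 g, swings freely; pushed past upright it falls onto the other stop. Robot-side face: raised dark disc 38 mm; tray-side face: raised dark bar 46 x 9 mm. The upper face is the one shown.
- tag_2_edge (a point): Middle of the free edge of tag 2, 60 mm from the hinge axis; 88 mm above the table when upright, about 77 mm above the table and 34 mm to one side of the hinge when leaning.
- holder_3: Fixed steel bracket of tag 3, one of four 110 mm apart along the board's y (order varies). Origin under the middle of its 44 x 68 mm foot, on the board's top; x points to its tray, whose centre is 145 mm from the origin along x, y about 0. Hinge axis along y, 16 mm above the origin; side stops reach 40 mm above the origin and 22 mm either side of the hinge.
- tag_3 (a joint): Lean of tag 3, rad: 0 upright, -0.6 on its stop toward the robot (bar shown), +0.6 on its stop toward the tray (disc shown). White card 52 wide, 60 from hinge to free edge, 4 thick (mm), 40 g, swings freely; pushed past upright it falls onto the other stop. Robot-side face: raised dark disc 38 mm; tray-side face: raised dark bar 46 x 9 mm. The upper face is the one shown.
- tag_3_edge (a point): Middle of the free edge of tag 3, 60 mm from the hinge axis; 88 mm above the table when upright, about 77 mm above the table and 34 mm to one side of the hinge when leaning.
- holder_4: Fixed steel bracket of tag 4, one of four 110 mm apart along the board's y (order varies). Origin under the middle of its 44 x 68 mm foot, on the board's top; x points to its tray, whose centre is 145 mm from the origin along x, y about 0. Hinge axis along y, 16 mm above the origin; side stops reach 40 mm above the origin and 22 mm either side of the hinge.
- tag_4 (a joint): Lean of tag 4, rad: 0 upright, -0.6 on its stop toward the robot (bar shown), +0.6 on its stop toward the tray (disc shown). White card 52 wide, 60 from hinge to free edge, 4 thick (mm), 40 g, swings freely; pushed past upright it falls onto the other stop. Robot-side face: raised dark disc 38 mm; tray-side face: raised dark bar 46 x 9 mm. The upper face is the one shown.
- tag_4_edge (a point): Middle of the free edge of tag 4, 60 mm from the hinge axis; 88 mm above the table when upright, about 77 mm above the table and 34 mm to one side of the hinge when leaning.
- full_tray_1: Cardboard tray 98 x 98 x 22 mm with 2 x 2 pockets and blue glass baubles of 41 mm fixed in them, all four pockets hold a bauble: full. Its highest point is 53 mm above its underside. Loose on the board, 0.5 kg. Origin in the centre of its underside.
- full_tray_2: Cardboard tray 98 x 98 x 22 mm with 2 x 2 pockets and blue glass baubles of 41 mm fixed in them, all four pockets hold a bauble: full. Its highest point is 53 mm above its underside. Loose on the board, 0.5 kg. Origin in the centre of its underside.
- gap_tray_1: Cardboard tray 98 x 98 x 22 mm with 2 x 2 pockets and blue glass baubles of 41 mm fixed in them, three baubles, one empty pocket: not full. Its highest point is 53 mm above its underside. Loose on the board, 0.5 kg. Origin in the centre of its underside.
- gap_tray_2: Cardboard tray 98 x 98 x 22 mm with 2 x 2 pockets and blue glass baubles of 41 mm fixed in them, two baubles, two empty pockets: not full. Its highest point is 53 mm above its underside. Loose on the board, 0.5 kg. Origin in the centre of its underside.
- bowl: Bystander: loose glass cup, 64 mm wide, 60 mm tall, on an end of the board. Origin in the centre of its underside.
- jar: Bystander: loose paint jar, 52 mm wide, 65 mm tall, on an end of the board. Origin in the centre of its underside.
- tin: Bystander: loose tin, 60 mm wide, 70 mm tall, on an end of the board. Origin in the centre of its underside.
There are look-alikes about, which are no part of the job. What is shaped like the full_tray_2 but green or purple is not meant. Leave any yellow look-alike of the gap_tray_2 alone.

How it is judged:
By the outcome, as a careful person would: the job done as asked, in the order asked, and still so for the second after the job is handed in, with the robot touching nothing.
It also fails if it takes over 45 s, if anything falls off the work surface, if the arm or the gripper's body presses on something with over 40 N, if the wrist force passes 120 N, or if a joint passes its speed limit or range.

## Working session

There is one attempt and no reset: what is moved stays moved. The work goes in short steps, Python scripts to look and compute and a tool call to move; the robot and the scene stay as the last step left them, time stands still between calls to the robot, and variables do not carry over. Pictures are saved under pics/ and viewed, at most 10 in all, crops included, and the job is handed in when it is done.

Besides the shell and the picture viewer there is one more tool, called as name(argument=value, ...), one argument or row to a line, values as JSON. move_arm: Moves the arm, as the interface text tells. Its arguments: {"type":"object","properties":{"increments":{"type":"array"},"newtons":{"type":"number"}},"required":["increments"]}

```bash
mkdir -p pics; cat > h.py <<'E'
import numpy as np, cv2
from cell import robot
def shot(n,f):
    im=robot.get_image(n); np.save('pics/'+f+'.npy',im,allow_pickle=True)
    cv2.imwrite('pics/'+f+'.png',cv2.cvtColor(np.array(im['pixels'],np.uint8),cv2.COLOR_RGB2BGR)); return im
def load(f): return np.load('pics/'+f+'.npy',allow_pickle=True).item()
def K(im): return np.array([[im['fx'],0,im['cx']],[0,im['fy'],im['cy']],[0,0,1.]])
def cast(im,uv,z):
    uv=np.array(uv,float).reshape(-1,1,2)
    p=cv2.undistortPoints(uv,K(im),np.array(im['distortion'],float)).reshape(-1,2)
    d=np.c_[p[:,0],-p[:,1],-np.ones(len(p))]@np.array(im['orientation']).T
    o=np.array(im['xyz']); return o+d*((z-o[2])/d[:,2])[:,None]
E
python3 - <<'E'
from h import *
for n in('top','scene'):
    im=shot(n,n+'0'); print(n,im['xyz'],np.round(im['orientation'],3).tolist(),im['fx'])
print(robot.state())
E
```

```text
top [ 572.23451434   15.02001895 1188.19991721] [[0.03, 0.996, -0.082], [-1.0, 0.03, -0.002], [0.0, 0.082, 0.997]] 595.1136959681376
scene [1168.4282437   133.46126705  811.76094917] [[-0.183, -0.798, 0.574], [0.983, -0.157, 0.095], [0.014, 0.581, 0.814]] 499.0654373313236
{'time_s': 0.1, 'joint_pos': array([ 1.06861103e+00,  2.77087969e-01, -2.77510607e-02,  1.26803657e+00,
        4.85526463e-05,  1.46739547e+00]), 'dq': array([ 0.00038979, -0.00137636,  0.0040116 , -0.00275182,  0.00104821,
       -0.00030715]), 'effort': array([ 5.74271035e-04, -4.46709108e+01,  2.96128482e+01,  8.42034380e-03,
       -6.60100250e-05,  4.07951347e-06]), 'eef_pos': array([242.3339529 , 575.32418893, 230.248827  ]), 'tcp_rot': array([[-9.21533519e-01,  3.88297418e-01, -1.04339773e-03],
       [ 3.88298731e-01,  9.21531800e-01, -1.79917682e-03],
       [ 2.62908477e-04, -2.06315176e-03, -9.99997837e-01]]), 'wrist_force': array([-0.104486  ,  0.50966364, -0.39214905]), 'torque': array([ 0.00077358, -0.06470669, -0.0590643 ]), 'gripper_force': 0.0, 'opening': 1.0005562320649444}
```

View pics/top0.png

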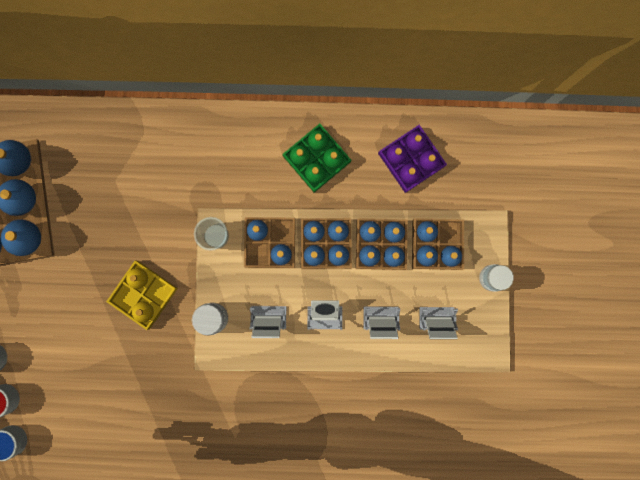

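View pics/scene0.png

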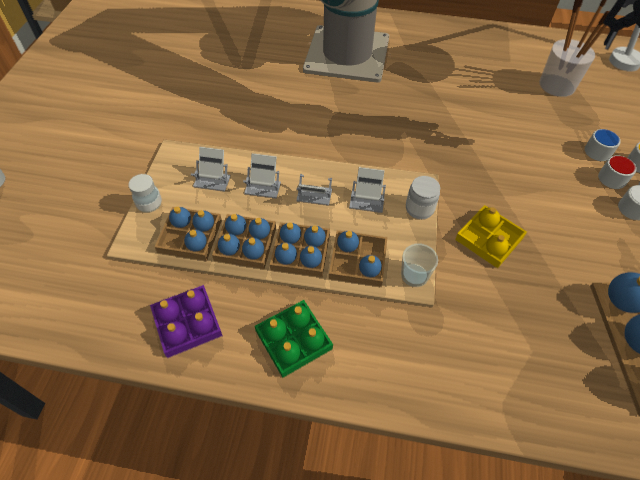

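The top view shows four trays, left to right at columns 270, 326, 381 and 439 (row ~243): 2 baubles, full, full, 3 baubles. The tags at rows ~320 read bar (268), disc (325), bar (382) and bar (439). That means only the third, at (382,322), should need flipping to disc. The green, purple and yellow trays off the board are look-alikes. I'll confirm this in a crop and measure.

```bash
python3 - <<'E'
from h import *
im=load('top0'); px=np.array(im['pixels'],np.uint8)
c=cv2.cvtColor(px[200:375,190:515],cv2.COLOR_RGB2BGR)
cv2.imwrite('pics/crop1.png',cv2.resize(c,(800,431),interpolation=cv2.INTER_CUBIC))
print('board',np.round(cast(im,[(196,210),(508,210),(510,370),(196,371)],12),0).tolist())
g=cv2.cvtColor(px,cv2.COLOR_RGB2HSV)
m=((g[...,1]<60)&(g[...,2]>60)).astype(np.uint8); m[:295]=0;m[345:]=0;m[:,:240]=0;m[:,470:]=0
m=cv2.morphologyEx(m,cv2.MORPH_CLOSE,np.ones((5,5)))
for k in cv2.findContours(m,0,2)[0]:
    if cv2.contourArea(k)>200:
        x,y,w,h=cv2.boundingRect(k); print((x,y,w,h),np.round(cast(im,[(x+w/2,y+h/2),(x+w/2,y),(x+w/2,y+h)],40),0).tolist())
E
```

```text
board [[717.0, 270.0, 12.0], [736.0, -353.0, 12.0], [420.0, -359.0, 12.0], [400.0, 255.0, 12.0]]
(419, 307, 39, 32) [[509.0, -211.0, 40.0], [540.0, -211.0, 40.0], [479.0, -212.0, 40.0]]
(364, 307, 36, 32) [[506.0, -103.0, 40.0], [537.0, -102.0, 40.0], [476.0, -104.0, 40.0]]
(250, 306, 36, 32) [[502.0, 115.0, 40.0], [532.0, 117.0, 40.0], [471.0, 114.0, 40.0]]
(307, 301, 35, 29) [[517.0, 8.0, 40.0], [545.0, 8.0, 40.0], [490.0, 7.0, 40.0]]
```

View pics/crop1.png

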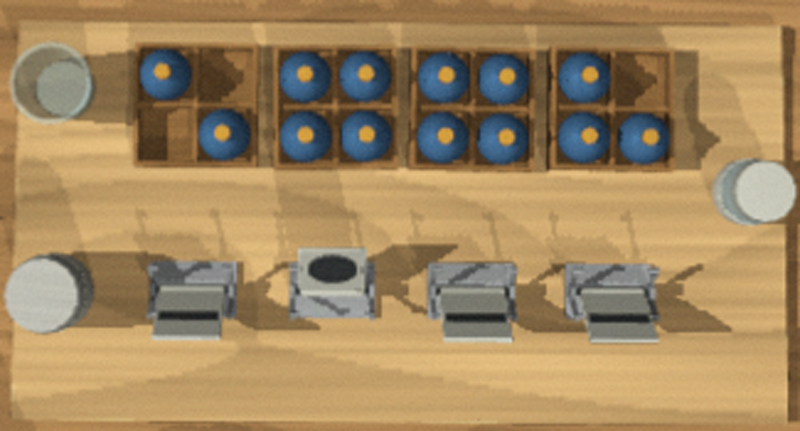

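The crop confirms it: full trays are columns 2 and 3, tag 2 already shows its disc, and tags 1 and 4 show bars correctly. Only tag 3, its free edge at about x=480, y=-104 with the hinge at x≈515, needs pushing toward +x. I'll shut the fingers and travel high to the robot side of that tag.

move_arm(
  increments=[
    [[14,-45,0],[0,0,5],0],
    [[28,-90,0],[0,0,10],0],
    [[42,-135,0],[0,0,15],0],
    [[56,-180,0],[0,0,20],0],
    [[70,-225,0],[0,0,24.7],0],
  ],
  newtons=20,
)

```text
time_s: 0.6
eef_pos: [312.6, 349.0, 230.8]
tcp_rot: [[-0.999, -0.036, -0.0], [-0.036, 0.999, -0.001], [0.0, -0.001, -1.0]]
wrist_force: [0.8, -0.2, -0.1]
opening: 0.143
gripper_force: 0.0
```

move_arm(
  increments=[
    [[14,-45,0],[0,0,0],0],
    [[28,-90,0],[0,0,0],0],
    [[42,-135,0],[0,0,0],0],
    [[56,-180,0],[0,0,0],0],
    [[70,-225,0],[0,0,0],0],
  ],
)

```text
time_s: 1.1
eef_pos: [382.5, 124.1, 231.1]
tcp_rot: [[-0.999, -0.033, 0.0], [-0.033, 0.999, 0.0], [-0.0, 0.0, -1.0]]
wrist_force: [1.2, 0.4, 0.5]
opening: -0.0
gripper_force: 0.0
```

move_arm(
  increments=[
    [[14,-45,0],[0,0,0],0],
    [[28,-90,0],[0,0,0],0],
    [[42,-135,0],[0,0,0],0],
    [[56,-180,0],[0,0,0],0],
    [[70,-225,0],[0,0,0],0],
  ],
)

```text
time_s: 1.6
eef_pos: [452.5, -101.0, 231.0]
tcp_rot: [[-0.999, -0.032, -0.0], [-0.032, 0.999, 0.0], [0.0, 0.0, -1.0]]
wrist_force: [1.1, 0.2, -0.5]
opening: -0.004
gripper_force: 0.0
```

move_arm(
  increments=[
    [[-7,-5,-40],[0,0,0],0],
    [[-7,-5,-80],[0,0,0],0],
    [[-7,-5,-120],[0,0,0],0],
    [[-7,-5,-150],[0,0,0],0],
    [[-7,-5,-165],[0,0,0],0],
  ],
)

```text
time_s: 2.1
eef_pos: [442.7, -103.1, 62.9]
tcp_rot: [[-0.999, -0.032, -0.006], [-0.032, 0.999, 0.002], [0.006, 0.002, -1.0]]
wrist_force: [0.0, 0.6, 0.0]
opening: -0.004
gripper_force: 0.0
```

```bash
python3 - <<'E'
from h import *
s=robot.state(); print(s['eef_pos'],s['wrist_force'])
im=shot('scene','s1'); c=cv2.imread('pics/s1.png')[90:290,100:460]; cv2.imwrite('pics/s1c.png',cv2.resize(c,None,fx=2.2,fy=2.2))
E
```

```text
[ 442.65698832 -103.05283334   62.93008453] [0.04499437 0.57859311 0.04459459]
```

View pics/s1c.png

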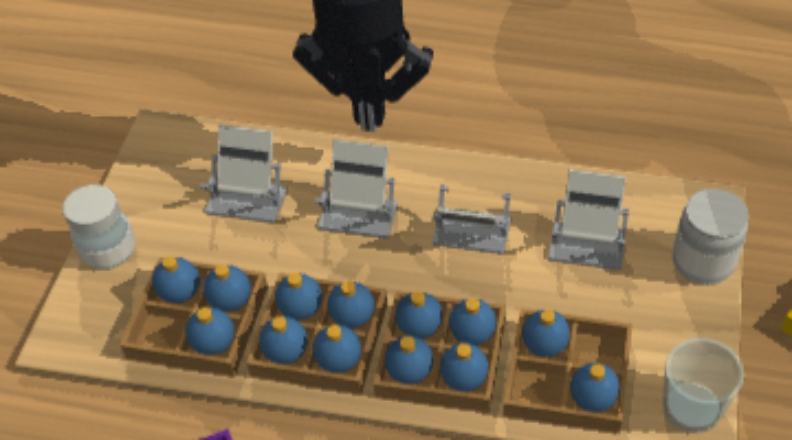

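The shut fingertips, seen at crop (370,125), sit behind the free edge of tag 3, roughly centred. Next is a slow push.

move_arm(
  increments=[
    [[4,0,3],[0,0,0],0],
    [[8,0,3],[0,0,0],0],
    [[12,0,3],[0,0,0],0],
    [[16,0,3],[0,0,0],0],
    [[20,0,3],[0,0,0],0],
  ],
)

```text
time_s: 2.65
eef_pos: [466.9, -104.3, 70.2]
tcp_rot: [[-0.999, -0.032, 0.002], [-0.032, 0.999, -0.001], [-0.002, -0.001, -1.0]]
wrist_force: [-0.4, -0.5, -0.1]
opening: -0.001
gripper_force: 0.0
```

move_arm(
  increments=[
    [[4,0,0],[0,0,0],0],
    [[8,0,0],[0,0,0],0],
    [[12,0,0],[0,0,0],0],
    [[16,0,0],[0,0,0],0],
    [[20,0,0],[0,0,0],0],
  ],
)

```text
time_s: 3.15
eef_pos: [486.0, -104.0, 69.2]
tcp_rot: [[-0.999, -0.032, -0.0], [-0.032, 0.999, 0.0], [0.0, 0.0, -1.0]]
wrist_force: [-0.6, -0.6, -0.1]
opening: -0.001
gripper_force: 0.0
```

move_arm(
  increments=[
    [[4,0,0],[0,0,0],0],
    [[8,0,0],[0,0,0],0],
    [[12,0,0],[0,0,0],0],
    [[16,0,0],[0,0,0],0],
    [[20,0,0],[0,0,0],0],
  ],
)

```text
time_s: 3.65
eef_pos: [506.1, -104.1, 69.3]
tcp_rot: [[-0.999, -0.032, 0.0], [-0.032, 0.999, 0.0], [-0.0, 0.0, -1.0]]
wrist_force: [-0.4, 0.0, -0.4]
opening: -0.001
gripper_force: 0.0
```

```bash
python3 - <<'E'
from h import *
s=robot.state(); print(s['eef_pos'],s['wrist_force'])
im=shot('scene','s2'); c=cv2.imread('pics/s2.png')[90:290,100:460]; cv2.imwrite('pics/s2c.png',cv2.resize(c,None,fx=2.2,fy=2.2))
E
```

```text
[ 506.06992145 -104.05812427   69.30779573] [-0.3783349   0.02855533 -0.44544404]
```

View pics/s2c.png

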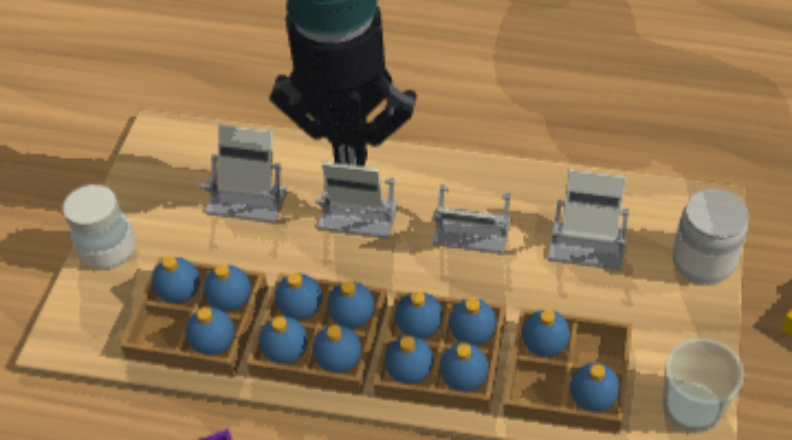

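The tag (350,195) is near upright with the fingers behind it. I'll push a little further, then retreat and lift.

move_arm(
  increments=[
    [[4,0,0],[0,0,0],0],
    [[8,0,0],[0,0,0],0],
    [[12,0,0],[0,0,0],0],
    [[16,0,0],[0,0,0],0],
    [[20,0,0],[0,0,0],0],
  ],
)

```text
time_s: 4.2
eef_pos: [526.1, -104.1, 69.3]
tcp_rot: [[-0.999, -0.032, 0.0], [-0.032, 0.999, -0.0], [-0.0, -0.0, -1.0]]
wrist_force: [0.1, 0.3, -0.6]
opening: 0.001
gripper_force: 0.0
```

move_arm(
  increments=[
    [[0,0,0],[0,0,0],0],
    [[-15,0,0],[0,0,0],0],
    [[-40,0,0],[0,0,0],0],
    [[-70,0,20],[0,0,0],0],
    [[-80,0,60],[0,0,0],0],
  ],
)

```text
time_s: 4.7
eef_pos: [438.6, -101.9, 125.8]
tcp_rot: [[-0.999, -0.032, -0.012], [-0.032, 0.999, 0.004], [0.012, 0.005, -1.0]]
wrist_force: [0.9, 0.0, -0.7]
opening: 0.001
gripper_force: 0.0
```

move_arm(
  increments=[
    [[0,0,40],[0,0,0],0],
    [[0,0,80],[0,0,0],0],
    [[0,0,100],[0,0,0],0],
    [[0,0,100],[0,0,0],0],
    [[0,0,100],[0,0,0],0],
  ],
)

```text
time_s: 5.2
eef_pos: [445.6, -104.0, 229.2]
tcp_rot: [[-0.999, -0.032, 0.0], [-0.032, 0.999, -0.0], [-0.0, -0.0, -1.0]]
wrist_force: [-1.0, 0.8, -1.3]
opening: -0.002
gripper_force: 0.0
```

```bash
python3 - <<'E'
from h import *
s=robot.state(); print(s['eef_pos'],s['wrist_force'])
im=shot('scene','s3'); c=cv2.imread('pics/s3.png')[90:290,100:460]; cv2.imwrite('pics/s3c.png',cv2.resize(c,None,fx=2.2,fy=2.2))
E
```

```text
[ 445.57915851 -104.00400783  229.15520703] [-1.02797145  0.84539359 -1.32112689]
```

View pics/s3c.png

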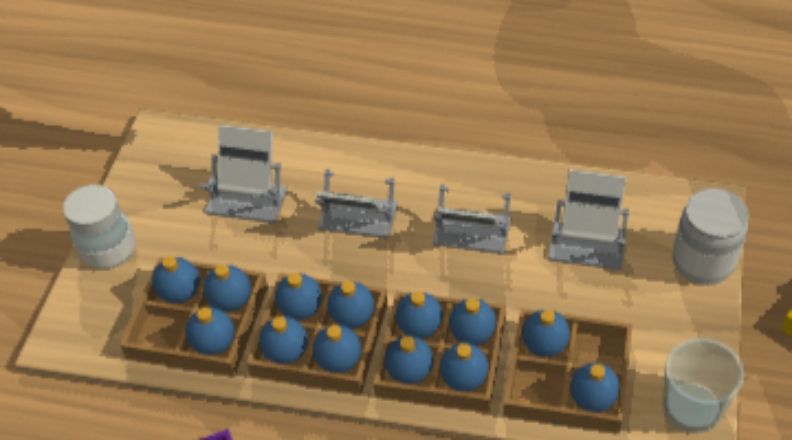

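Tag 3 (355,202) now leans toward its tray like its neighbour, and the trays and bystanders haven't moved. One more look will show whether it has settled.

```bash
python3 - <<'E'
from h import *
for i in range(4): im=robot.get_image('top')
im=shot('scene','s4'); a=cv2.imread('pics/s4.png')[150:210,180:350]
b=cv2.imread('pics/s3.png')[150:210,180:350]
cv2.imwrite('pics/s4c.png',cv2.resize(np.vstack([a,b]),None,fx=4.5,fy=4.5,interpolation=cv2.INTER_CUBIC))
E
```

```text
(no output)
```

View pics/s4c.png

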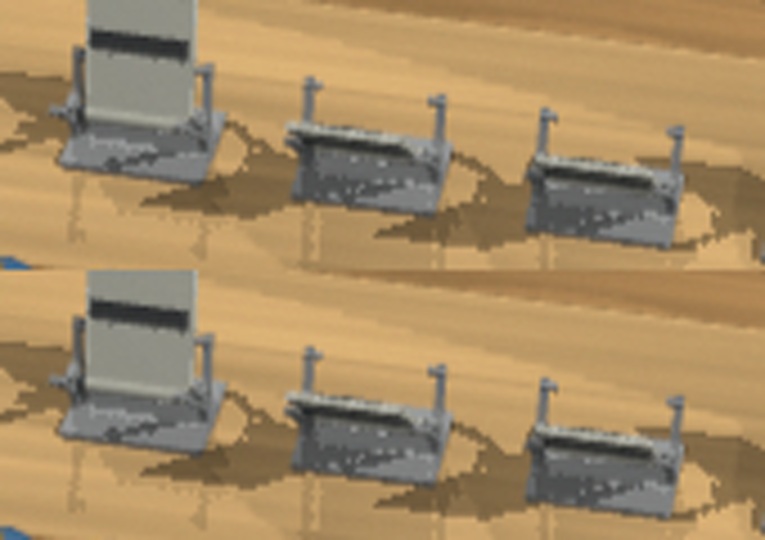

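Both frames match, so tag 3 is at rest on its tray-side stop, with the arm clear. Handing in.

```bash
python3 -c "
from cell import robot
print(robot.hand_in())"
```

```text
the job is handed in; nothing more can be done
None
```

Job handed in: I pushed only the third tag from the left in the top view to its disc, so both full trays now show discs and the two trays with gaps show bars, and nothing else was moved.

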